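Sweep the amber vials onto the blue strip with a straightedge

TASK

Pick up the aluminium straightedge by its black grip and, holding it, sweep the three white-capped amber vials together, all three standing against its long edge, across the counter until they stand in a row wholly on the blue strip (not the yellow one). Keep the gripper itself off the vials and do not lift or topple them, then leave the straightedge lying flat on the counter and let go.

Things in the scene. Friction and masses are not known exactly. Their poses are not given: they have to be found in the camera images.
- straightedge_grip (a point): straightedge: aluminium bar lying flat, 240 mm long (x), 40 mm wide (y), 12 mm thick, 0.35 kg, with an upright black grip block on its middle: 60 mm long (x), 24 mm wide (y, pinch this way), from 12 to 92 mm above the counter. Point: middle of the grip, 70 mm above the bar's underside; gripped here the fingers clear the vials. The working edges lie 20 mm to either side (y).
- vial_a_mid (a point): amber glass sample vial with a white cap, standing upright: 30 mm diameter, 34 mm tall with its cap (27 mm across), 35 g. Point: its centre, 17 mm above its foot; z is its upright axis. It slides on the counter without tipping when pushed low down. The three amber vials stand apart, 40 mm or more between centres.
- vial_b_mid (a point): amber glass sample vial with a white cap, standing upright: 30 mm diameter, 34 mm tall with its cap (27 mm across), 35 g. Point: its centre, 17 mm above its foot; z is its upright axis. It slides on the counter without tipping when pushed low down. The three amber vials stand apart, 40 mm or more between centres.
- vial_c_mid (a point): amber glass sample vial with a white cap, standing upright: 30 mm diameter, 34 mm tall with its cap (27 mm across), 35 g. Point: its centre, 17 mm above its foot; z is its upright axis. It slides on the counter without tipping when pushed low down. The three amber vials stand apart, 40 mm or more between centres.
- strip_mid (a point): blue strip painted on the counter, 250 mm long (x), 70 mm wide (y), under 1 mm thick. Point: its middle, at counter height. The vials start 160 to 250 mm from its middle line on its -y side and within 81 mm of its middle along x, so the straightedge, parallel to it and pushed straight along its +y, brings them on. A yellow strip, not to be used, lies parallel beyond it (y = +110 mm).
Not all that is in view belongs to the job. Leave any purple look-alike of the part that bears vial_c_mid alone. Leave any turquoise look-alike of the part that bears vial_a_mid alone.

How it is judged:
By the outcome, as a careful person would: the job done as asked, in the order asked, and still so for the second after the job is handed in, with the robot touching nothing.
It also fails if it takes over 42 s, if anything falls off the work surface, if the arm or the gripper's body presses on something with over 40 N, if the wrist force passes 120 N, or if a joint passes its speed limit or range.

ROBOT

A 6-joint arm with a two-finger parallel gripper is mounted at the origin on the work surface. World frame = base frame: x ahead of the robot, y to its left, z up, the work surface at z = 0. Lengths are in m, angles in rad, forces in N, time in s.
With the tool pointing down it reaches from about 0.325 to 0.75 m from the base axis. Payload 7.6 kg.
Tool frame: the origin (TCP) lies midway between the tips of the shut fingers; the grasp point (between the pads) lies behind it (grip_depth is the z of the grasp point in the tool frame, in m); z points along the fingers, y is the direction in which the jaws open and shut (so a half turn about z gives the same grasp; the last joint's range is limited). The gripper opens to 85 mm and grips with 20 to 120 N. Pads are 22 mm wide; open, the fingers measure 114 mm over their backs; the gripper's body (76 mm by 85 mm) begins 54 mm behind the grasp point. The pads swing forward as they close: fully open they stand 13 mm farther back than shut.
Start: joints at [-1.354, 0.052, 1.401, -0, 1.689, -0.07], TCP at [0.149, -0.504, 0.231] pointing down, gripper open.
Joint ranges: [-2.9, 2.9], [-0.91, 2.17], [0.12, 2.37], [-1.06, 4.2], [0.26, 2.73], [-2.93, 2.93]. Speed limits (rad/s): [2.57, 2.57, 3.01, 3.14, 3.14, 3.14].

INTERFACE

Orientations are given as a unit quaternion [x, y, z, w].
In Python, from workcell import * gives the robot as it stands. Calls block until the motion is done:
- goto(position, orientation): joint-space move of the TCP to a pose.
- move_straight(position, orientation=None, v=0.15): straight line of the TCP; orientation=None keeps the orientation; v is the mean speed in m/s.
- move_joints(angles): joint-space move.
- grip(opening, effort=None): finger opening in m; effort is the grip in N (None keeps the last); returns when the fingers have stopped.
- hold(seconds).
- solve_ik(position, orientation): joint angles nearest the present ones, or None.
- state(): the state.
- capture(name): name is "side" or "top"; returns a dict with "frame" (480x640x3 uint8, red, green, blue), "K" (3x3 intrinsics, pixels), "R" (3x3) and "t" (3): a world point X has camera coordinates R X + t. Camera axes: x right, y down, z forward; pixel columns grow to the right and rows downward; lengths in m; the calibration is good to about 2 mm. A picture is of the moment at which its call begins. There is no depth.
A pose or a line that the arm cannot do raises PlanningError and nothing moves.
- sign_off(): hands the job in, once; it reports no verdict.
The state is a dict: "t": time; "q": joint angles; "qvel": joint speeds; "joint_torque": joint torques, N m; "tcp_pos": TCP position; "orientation": TCP orientation; "ft_force": force on the tool from outside, world axes, zero at the start; "wrist_torque": the same for the moment, N m; "opening": finger opening in m.
Only numpy, scipy, OpenCV 4.12 (cv2) and the standard library are available. Lean on these libraries where they do the work, as an engineer would, in place of code of your own. Each camera call takes 0.05 s, during which the arm holds its last target.

## Working session

There is one attempt and no reset: what is moved stays moved. The work goes in short steps, each a Python script; the robot and the scene stay as the last script left them, time stands still between calls to the robot, and variables do not carry over. Pictures are saved under pics/ and viewed, and the job is handed in when it is done.

```bash
mkdir -p pics; ls
python3 - <<'E'
from workcell import *
import cv2,pickle
d={}
for n in("top","side"):
    c=capture(n); d[n]=c
    cv2.imwrite(f"pics/{n}0.png",c["frame"][:,:,::-1]); print(n,c["K"],c["R"],c["t"])
pickle.dump(d,open("cap0.pkl","wb"))
s=state(); print(s)
import workcell; print([x for x in dir(workcell) if x[0]!='_'])
try: print(grip_depth)
except Exception as e: print(e)
E
```

```text
pics
top [[472.55247787   0.         319.23061533]
 [  0.         472.55247787 245.38242331]
 [  0.           0.           1.        ]] [[ 0.02008858 -0.99978669 -0.00479825]
 [-0.9954742  -0.01955561 -0.09299834]
 [ 0.09288467  0.00664474 -0.9956547 ]] [-0.06875757  0.5762856   1.03614133]
side [[461.46187162   0.         318.7683049 ]
 [  0.         461.46187162 235.16783545]
 [  0.           0.           1.        ]] [[-0.97728961 -0.21089309  0.02071533]
 [-0.13342362  0.53643708 -0.8333267 ]
 [ 0.16463037 -0.81716544 -0.55239251]] [0.53738    0.19169006 0.63750908]
{'t': 0.1, 'q': array([-1.35433665e+00,  5.27451165e-02,  1.40160687e+00, -1.58565199e-05,
        1.68861230e+00, -7.02960537e-02]), 'qvel': array([ 0.00029383, -0.00167901, -0.00290562, -0.00018967,  0.00056937,
       -0.00102664]), 'joint_torque': array([ 1.35595368e-03, -3.82582390e+01, -3.60985386e+01, -7.27122188e-05,
        4.84148724e-03,  1.91619546e-05]), 'tcp_pos': array([ 0.14845416, -0.50329464,  0.2305799 ]), 'orientation': array([ 9.89738890e-01,  1.42886178e-01, -5.79288430e-05, -6.83408411e-04]), 'ft_force': array([-0.82652382, -0.01767657,  0.51781257]), 'wrist_torque': array([ 0.02844007, -0.01751297,  0.05118374]), 'opening': 0.08542226911717885}
['PlanningError', 'capture', 'goto', 'grip', 'grip_depth', 'hold', 'move_joints', 'move_straight', 'sign_off', 'solve_ik', 'state']
-0.0187
```

View pics/top0.png

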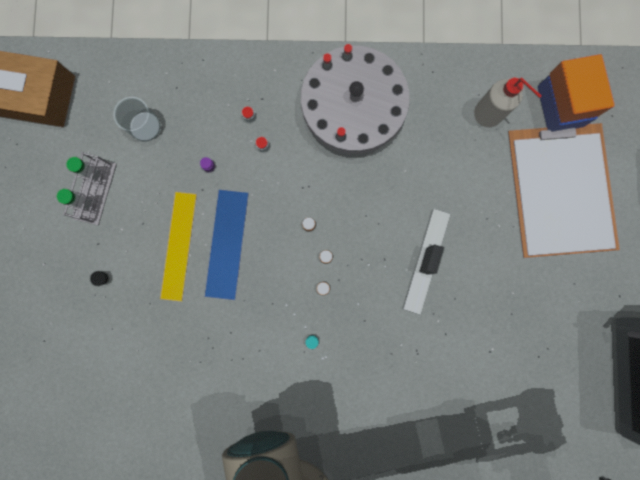

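View pics/side0.png

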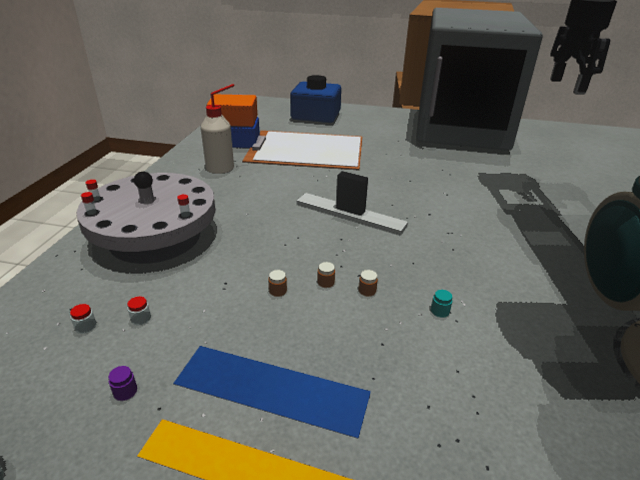

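Top view: the three amber, white-capped vials are at (308,224), (326,257) and (323,288), and the side view confirms amber bodies. The straightedge grip is at (432,259) and the blue strip at (227,245).

Look-alikes to leave alone:
- turquoise vial (312,342)
- purple vial (207,164)
- red-capped vials (248,113) and (262,144)
- black cylinder (99,278), which could pass for the grip
- yellow strip (178,247)

```bash
cat > h.py <<'E'
import numpy as np,cv2
def ray(c,u,v,z):
    K,R,t=c["K"],c["R"],c["t"]; o=-R.T@t
    d=R.T@np.linalg.solve(K,np.array([u,v,1.])); return o+d*(z-o[2])/d[2]
def proj(c,X):
    p=c["K"]@(c["R"]@np.asarray(X)+c["t"]); return p[:2]/p[2]
def comps(mask,amin=20):
    n,l,s,ce=cv2.connectedComponentsWithStats(mask.astype(np.uint8)); return [(ce[i],s[i],l==i) for i in range(1,n) if s[i,4]>=amin]
def rectw(c,m,z):
    cn=max(cv2.findContours(m.astype(np.uint8),cv2.RETR_EXTERNAL,cv2.CHAIN_APPROX_NONE)[0],key=cv2.contourArea)[:,0]
    P=np.array([ray(c,u,v,z)[:2] for u,v in cn])*1000
    (ce,sz,a)=cv2.minAreaRect(P.astype(np.float32)); b=cv2.boxPoints((ce,sz,a))
    e=b[1]-b[0]; f=b[2]-b[1]; L=e if np.linalg.norm(e)>np.linalg.norm(f) else f
    if L[0]<0: L=-L
    return np.array(ce),sz,np.degrees(np.arctan2(L[1],L[0]))
def hsv(c): return cv2.cvtColor(c["frame"],cv2.COLOR_RGB2HSV)
E
python3 - <<'E'
from h import *; import pickle
d=pickle.load(open("cap0.pkl","rb"))
for n in d:
    c=d[n];h=hsv(c);H,S,V=h[...,0],h[...,1],h[...,2]
    print(n)
    for nm,m,z in [("blue",(H>100)&(H<125)&(S>120),0),("yel",(H>15)&(H<32)&(S>150),0)]:
        for ce,s,mm in comps(m,1000): print(nm,ce,s[4],rectw(c,mm,z))
    m=(S<40)&(V>150)
    for ce,s,mm in comps(m,20): print("white",ce,s,rectw(c,mm,0.012) if s[4]>500 else ray(c,*ce,.034)*1000)
    m=(V<50)
    for ce,s,mm in comps(m,100): print("black",ce,s,rectw(c,mm,0.092))
f=d["top"]["frame"][180:360,270:470,::-1];cv2.imwrite("pics/crop0.png",cv2.resize(f,None,fx=3.3,fy=3.3))
f=d["side"]["frame"][160:320,250:470,::-1];cv2.imwrite("pics/crop1.png",cv2.resize(f,None,fx=3.3,fy=3.3))
E
```

```text
top
blue [226.23957323 244.49466537] 3093 (array([579.70263672, 157.22570801]), (67.55821990966797, 246.99241638183594), np.float32(-5.2212973))
yel [587.98497048  83.04884595] 1863 (array([ 980.18817139, -687.3916626 ]), (124.74309539794922, 88.99317169189453), np.float32(11.558241))
yel [177.9729973  246.24392439] 2222 (array([573.36651611, 268.85662842]), (48.417572021484375, 247.90045166015625), np.float32(-5.2475343))
white [16.56921824 17.22068404] [   0    0   36   36 1228] (array([1113.00427246,  679.22814941]), (88.20016479492188, 84.5773696899414), np.float32(0.9741449))
white [73.41932059 18.0601557 ] [  34    0   79   38 2826] (array([1113.99438477,  542.6036377 ]), (93.44188690185547, 182.81912231445312), np.float32(-89.8397))
white [311.59253133  19.98384121] [  112     0   390    44 15719] (array([1115.08605957,  -15.0748291 ]), (107.6430435180664, 927.1804809570312), np.float32(-89.02595))
white [540.74052478  21.74110787] [ 502    0   78   45 3430] (array([1123.37097168, -573.12750244]), (110.04907989501953, 183.47982788085938), np.float32(-89.02593))
white [610.0825
[... 4597 characters left out ...]
 125.17524719238281), np.float32(-58.683205))
black [351.45381166 192.64484305] [ 336  172   32   43 1115] (array([ 539.26184082, -233.71405029]), (57.86541748046875, 163.3441925048828), np.float32(-82.808304))
black [605.40553907 300.17286769] [  539   176   101   224 13143] (array([ 154.03030396, -152.84957886]), (670.6483154296875, 157.49932861328125), np.float32(71.927956))
black [154.01008925 254.54404346] [  89  222  126   51 2577] (array([798.2598877 ,  26.47507477]), (185.31423950195312, 105.2345199584961), np.float32(33.828106))
black [124.93571429 390.89642857] [111 379  26  21 280] (array([703.80621338, 265.18383789]), (23.70128631591797, 22.12565803527832), np.float32(40.941666))
```

View pics/crop0.png

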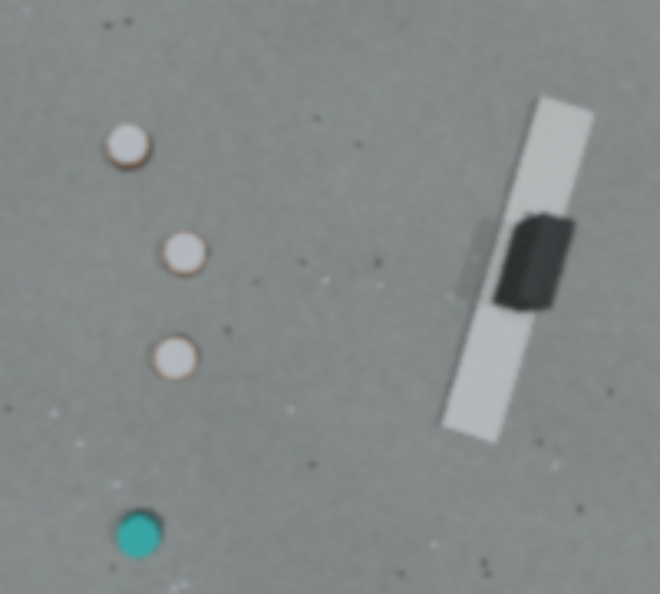

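View pics/crop1.png

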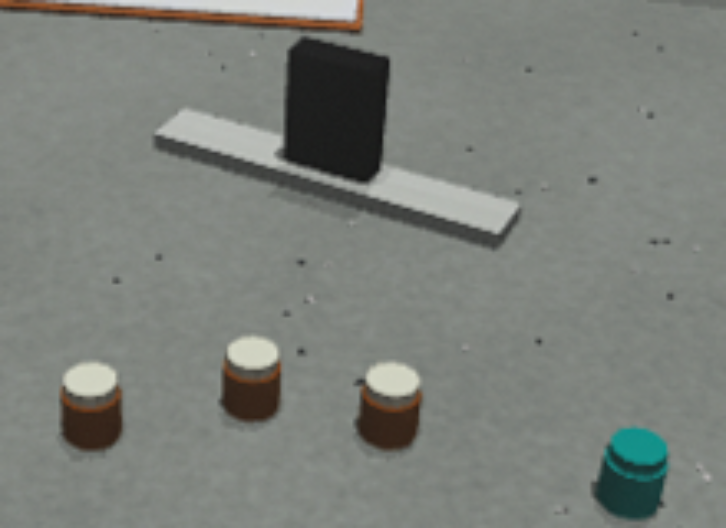

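The close crops confirm the choice: amber bodies with white caps on all three vials, the turquoise one off to the side, and the black grip upright on the bar. Next I plan the motion and check the IK for it.

```bash
cat >> h.py <<'E'
from scipy.spatial.transform import Rotation as Ro
A=np.radians(-5.19); EX=np.array([np.cos(A),np.sin(A)]); EY=np.array([-EX[1],EX[0]]); S0=np.array([.5797,.1575])
def loc(p): d=np.asarray(p)[:2]-S0; return np.array([d@EX,d@EY])
def W(x,y,z): return np.array([*(S0+x*EX+y*EY),z])
def quat(deg,flip=0):
    a=np.radians(deg)+np.pi*flip; x=np.array([np.cos(a),np.sin(a),0]); z=np.array([0,0,-1.]); return Ro.from_matrix(np.c_[x,np.cross(z,x),z]).as_quat()
E
python3 - <<'E'
from workcell import *; from h import *
for v in [(.627,-.031),(.5535,-.0712),(.4817,-.0663),(.5488,-.302)]: print(loc(v))
for f in (0,1):
    print(f,solve_ik([.5488,-.302,.0513],quat(-16.55,f)),solve_ik(W(-.006,-.32,.06),quat(-5.19,f)),solve_ik(W(-.006,-.035,.0513),quat(-5.19,f)))
E
```

```text
[ 0.06415756 -0.18344849]
[-0.00540467 -0.2301324 ]
[-0.07735355 -0.23174742]
[ 0.01079249 -0.46041132]
0 [-5.62008550e-01  4.56187977e-01  1.29077017e+00 -4.44089210e-16
  1.39463450e+00  1.29763977e+00] [-3.51769067e-01  2.93573458e-01  1.47968509e+00 -4.44089210e-16
  1.36833411e+00  1.30960985e+00] [ 1.49381672e-01  3.44662063e-01  1.43515789e+00 -4.44089210e-16
  1.36177270e+00  1.81076059e+00]
1 [-5.62008550e-01  4.56187977e-01  1.29077017e+00 -4.44089210e-16
  1.39463450e+00 -1.84395289e+00] [-3.51769067e-01  2.93573458e-01  1.47968509e+00 -4.44089210e-16
  1.36833411e+00 -1.83198281e+00] [ 1.49381672e-01  3.44662063e-01  1.43515789e+00 -4.44089210e-16
  1.36177270e+00 -1.33083207e+00]
```

Run:
```python
from workcell import *; from h import *
q=quat(-16.55,0)
goto([.5488,-.302,.17],q); move_straight([.5488,-.302,.0515],q,v=.12)
print(state()["t"],state()["ft_force"],state()["tcp_pos"])
grip(.0,70); s=state(); print(s["t"],s["opening"],s["ft_force"],s["tcp_pos"])
for n in("top","side"):
    cv2.imwrite(f"pics/{n}1.png",capture(n)["frame"][:,:,::-1])
```

```text
2.8917 [-0.02594593  0.05687743 -1.19985525] [ 0.54933052 -0.30235459  0.05265252]
3.475 0.02294022387561765 [-0.09664233 -0.65754095  0.96741309] [ 0.54889476 -0.30213127  0.0517502 ]
```

View pics/side1.png

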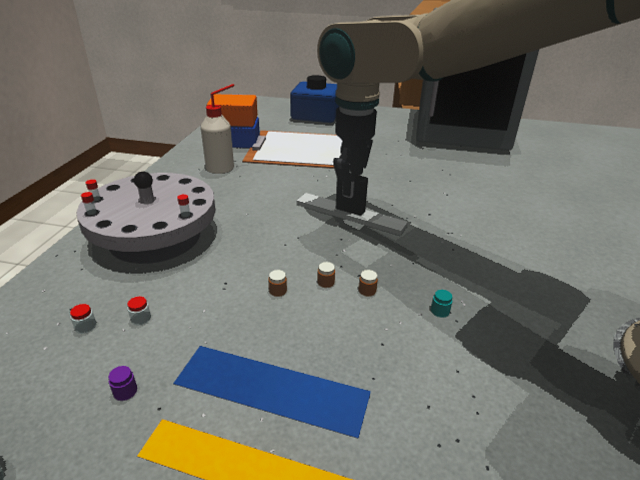

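The fingers have closed on the grip at about (350,195), with an opening of 23 mm. Next: lift, rotate parallel to the strip, lower behind the vials and look.

Run:
```python
from workcell import *; from h import *
p=[.5488,-.302]
move_straight([*p,.08],v=.1); s=state(); print(s["ft_force"],s["opening"])
q=quat(-5.19,0)
move_straight(W(-.006,-.32,.08),q,v=.1)
move_straight(W(-.006,-.32,.0525),q,v=.06)
s=state(); print(s["t"],s["ft_force"],s["tcp_pos"],loc(s["tcp_pos"]))
for n in("top","side"):
    c=capture(n); cv2.imwrite(f"pics/{n}2.png",c["frame"][:,:,::-1])
```

```text
[-0.59117305  0.08009471 -2.87315228] 0.0233493208328623
6.1833 [-0.54416045 -0.88010036 -2.66438063] [ 0.54447975 -0.16054112  0.0517241 ] [-0.00630624 -0.31992319]
```

View pics/top2.png

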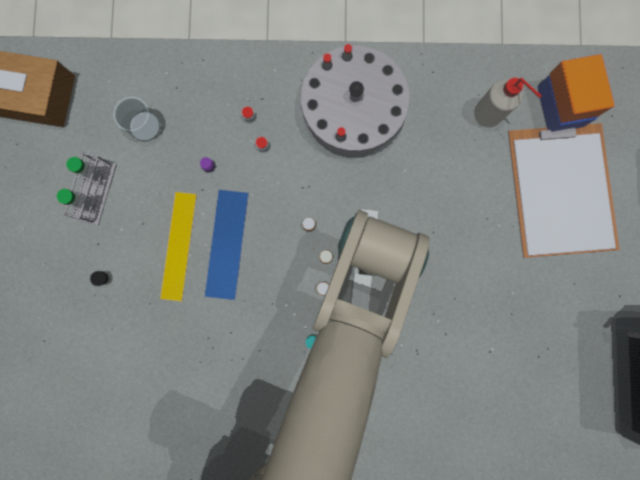

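View pics/side2.png

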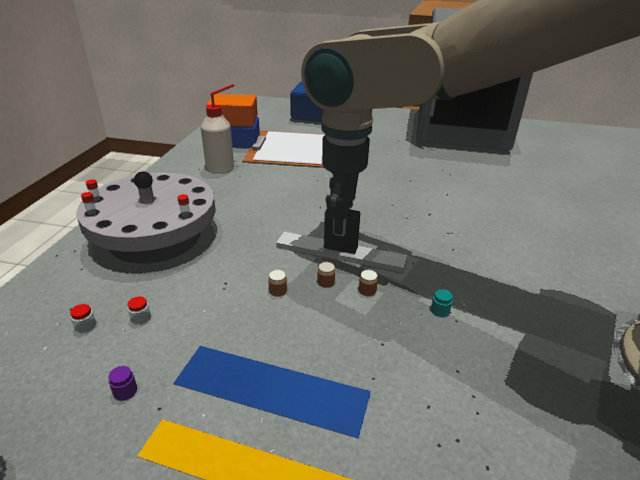

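The bar lies low and parallel to the strip, spanning about (278,240) to (407,262) in the side view, behind all three vials. I'll sweep most of the way and check.

Run:
```python
from workcell import *; from h import *
q=quat(-5.19,0)
for y in (-.26,-.12):
    move_straight(W(-.006,y,.0525),q,v=.06)
    s=state(); print(s["t"],s["ft_force"],s["tcp_pos"],loc(s["tcp_pos"]))
for n in("top","side"):
    c=capture(n); cv2.imwrite(f"pics/{n}3.png",c["frame"][:,:,::-1])
```

```text
7.4333 [-0.36541152 -0.60464039 -2.85746025] [ 0.55019002 -0.10116535  0.0524793 ] [-0.00599044 -0.26027431]
9.9167 [ 0.31680236  0.6043858  -2.30615069] [0.562878   0.03846644 0.05249968] [-0.00598541 -0.12006725]
```

View pics/side3.png

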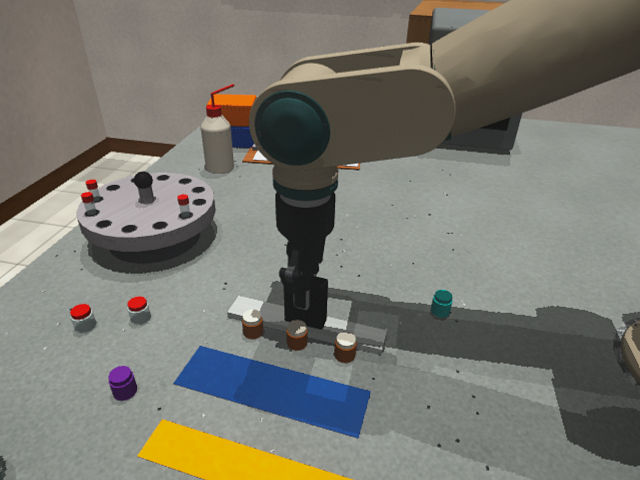

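All three vials stand upright in a row against the edge, at (252,323), (297,334) and (346,346). The edge is about to reach the strip, so I'll finish the sweep.

Run:
```python
from workcell import *; from h import *
q=quat(-5.19,0)
move_straight(W(-.006,-.06,.0525),q,v=.06)
move_straight(W(-.006,-.035,.0525),q,v=.04)
hold(.3)
s=state(); print(s["t"],s["ft_force"],s["tcp_pos"],loc(s["tcp_pos"]))
for n in("top","side"):
    c=capture(n); cv2.imwrite(f"pics/{n}4.png",c["frame"][:,:,::-1])
    if n=="side":
        h=hsv(c)
        for ce,s,mm in comps((h[...,1]<60)&(h[...,2]>140),40):
            if 150<ce[0]<420 and ce[1]>300: print(ce,s[4],loc(ray(c,*ce,.034)))
```

```text
12.2417 [ 0.90068557  0.33247847 -2.54359837] [0.57058934 0.12304138 0.05253688] [-0.00595623 -0.03514148]
[321.52601156 346.91618497] 692 [-0.05065761 -0.05705627]
[277.98507463 376.92537313] 67 [-0.01366027  0.00765069]
[342.29427793 387.50408719] 734 [-0.09412653 -0.0021581 ]
[308.5556553  437.40843806] 1114 [-0.07592241  0.07382357]
[230.66666667 430.90123457] 81 [0.00884607 0.0932892 ]
```

View pics/side4.png

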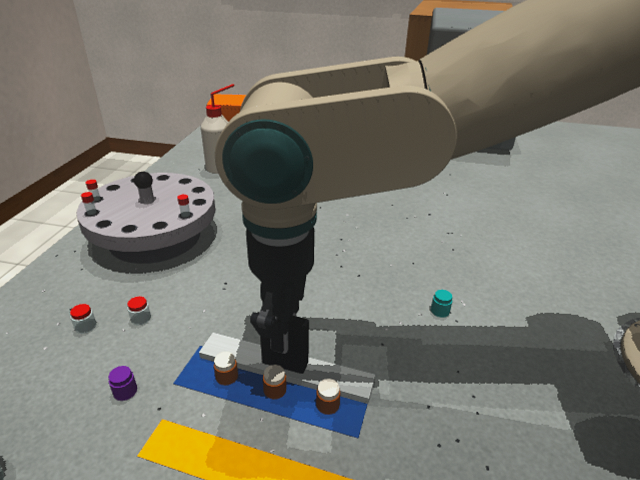

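The vials are upright in a row on the blue strip, at (226,368), (274,382) and (328,397). Now lower the last millimetre, release and retreat.

Run:
```python
from workcell import *; from h import *
q=quat(-5.19,0)
for z in (.0521,.0517,.0513,.0509,.0505):
    move_straight(W(-.006,-.035,z),q,v=.02); hold(.1); s=state(); print(z,s["ft_force"],s["tcp_pos"][2])
    if s["ft_force"][2]>0.8: break
grip(.055); s=state(); print(s["t"],s["opening"],s["ft_force"])
move_straight(W(-.006,-.035,.20),q,v=.12)
goto([.25,-.40,.28],quat(-60,0))
print(state()["t"])
import pickle; d={}
for n in("top","side"):
    c=capture(n); d[n]=c; cv2.imwrite(f"pics/{n}5.png",c["frame"][:,:,::-1])
    h=hsv(c)
    for ce,s,mm in comps((h[...,1]<60)&(h[...,2]>140),40):
        l=loc(ray(c,*ce,.034))
        if abs(l[0])<.15 and abs(l[1])<.1: print(n,ce,s[4],l, (lambda r:(loc(r[0]/1000),r[1],r[2]))(rectw(c,mm,.012)) if s[4]>400 else "")
```

```text
0.0521 [-0.38363041 -0.1322544  -3.65692965] 0.052099286556767245
0.0517 [ 0.1641734  -0.59367233 -2.40136635] 0.05169889682851661
0.0513 [ 0.13523891  0.34571544 -0.0799302 ] 0.05154706400737194
0.0509 [-4.77846568 -0.68286838  5.32474372] 0.05151257058270524
14.15 0.055086677187984844 [-0.12673031  0.01032776 -0.26282835]
17.7583
top [244.1858679  213.31182796] 651 [ 0.0700474 -0.0384222] (array([ 0.07543404, -0.03378173]), (40.77738952636719, 93.4154052734375), np.float32(-5.165231))
top [208.03797468 204.05063291] 79 [0.08204362 0.04528842] 
top [201.21666667 213.23333333] 60 [0.05961019 0.05779857] 
top [225.91525424 214.31355932] 118 [0.06327619 0.00217742] 
top [196.8        230.13846154] 65 [0.02052518 0.06253882] 
top [222.         244.68695652] 115 [-0.00576228  0.00205333] 
top [235.62284197 280.49269588] 753 [-0.08162403 -0.0383763 ] (array([-0.07838113, -0.03262131]), (44.829734802246094, 105.7418212890625), np.float32(-6.18112))
top [218.12903226 276.61290323] 124 [-0.07738658  0.00138411] 
side [289.44540075 367.15008069] 3718 [-0.02183973 -0.01132433] (array([-0.00537845, -0.02705429]), (54.00386047363281, 240.6841583251953), np.float32(-5.3048034))
```

View pics/side5.png

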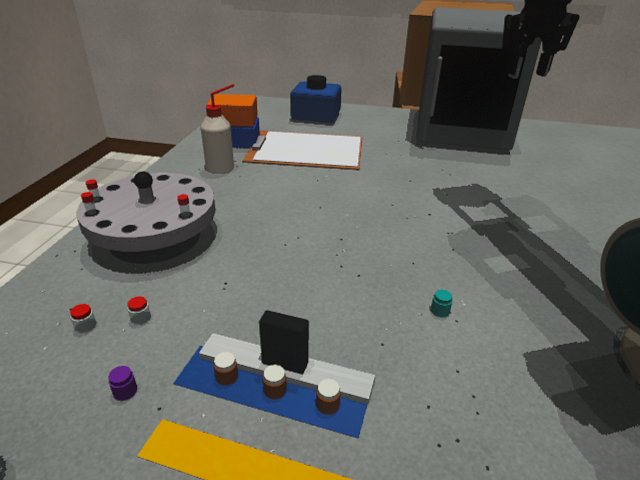

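View pics/top5.png

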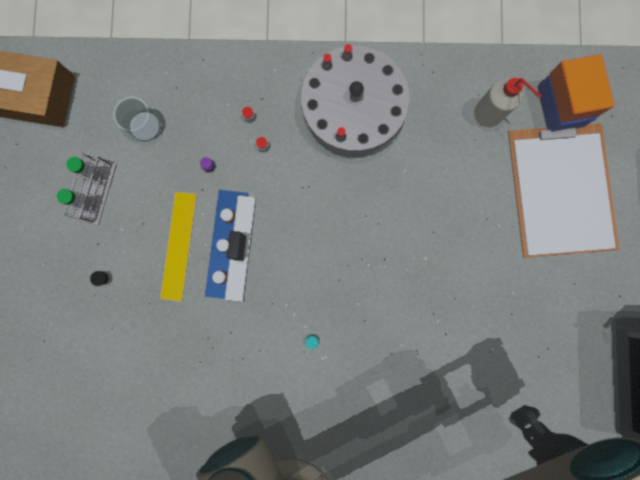

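The vials are upright at strip-frame y ≈ +2 mm, where ±20 mm is allowed. The bar lies flat, and the purple, turquoise and red vials haven't moved. The arm is clear, so I'm handing in.

```bash
python3 -c "
from workcell import *
print(sign_off(), state()['t'])"
```

```text
the job is handed in; nothing more can be done
the job is handed in; nothing more can be done
```

I picked up the straightedge by its black grip, swept the three amber vials in one row onto the blue strip, laid the bar flat and let go. The job was handed in at about 18 s of the 42 s allowed; sign-off gives no verdict.

- **Vials:** in the last pictures they stand upright, about 2 mm past the strip's middle line (±20 mm is allowed) and at 63, −6 and −77 mm along it (±110 mm is allowed).
- **Bar and arm:** the bar lies flat and parallel to the strip behind the vials, and the arm is well clear. The bar's slope matched the strip to within about 1°.
- **Forces:** the highest wrist force I saw between moves was about 7 N, as the bar touched down; I did not record it during moves.
- **Look-alikes:** the purple, turquoise and red-capped vials look unmoved.
- **Failed check:** in the last side view, the colour mask merged the caps with the bar. The final vial positions are therefore measured from the top view only; the side picture agrees by eye.

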